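# Clamp a plywood blank in the hand-cranked cam fixture

## Robot

A 6-joint arm with a two-finger parallel gripper is mounted at the origin on the work surface. World frame = base frame: x ahead of the robot, y to its left, z up, the work surface at z = 0. Lengths are in m, angles in rad, forces in N, time in s.
With the tool pointing down it reaches from about 0.375 to 0.9 m from the base axis. Payload 3.1 kg.
Tool frame: the origin (TCP) lies midway between the tips of the shut fingers; the grasp point (between the pads) lies 19 mm behind it; z points along the fingers, y is the line along which they close (so a half turn about z gives the same grasp; the last joint's range is limited). The gripper opens to 85 mm and grips with 20 to 120 N. Pads are 22 mm wide; open, the fingers measure 114 mm over their backs; the gripper's body (76 mm by 85 mm) begins 54 mm behind the grasp point. The pads swing forward as they close: fully open they stand 13 mm farther back than shut.
Start: joints at [-1.464, 0.527, 1.433, -0, 1.181, -0.178], TCP at [0.176, -0.6, 0.231] pointing down, gripper open.
Joint ranges: [-3.08, 3.08], [-0.75, 2.2], [0.22, 2.44], [-1.43, 4.57], [0, 2.65], [-2.85, 2.85]. Speed limits (rad/s): [2.79, 2.79, 3.14, 3.14, 3.14, 3.14].

## Interface

Orientations are given as a unit quaternion [x, y, z, w].
In Python, from station import manip gives the robot as it stands.
- The arm moves only by the tool step_arm, never from a script. Its argument "targets" is text: rows parted by semicolons, each of 4 numbers parted by spaces: the shift along the tool's x, y, z in mm, then the turn about the tool's z in degrees. A call has 1 to 12 rows; each row is the pose to reach, as a shift and turn from the pose commanded when the call began, along the tool's axes at that moment; what a row does not reach only later rows make up. A row lasts 1/10 s, in which the tool goes at most 50 mm and 8.59 degrees, less where a joint would pass 70% of its speed; a pose out of reach is approached as far as the arm can. A call with a gripper value outside its range is refused whole. "gripper" is the closure, from 0 (fully open) to 1 (shut), set as the call begins (left out, the last holds). The fingers move at their own pace and stop on an object; "squeeze" is the grip in N (left out, the last holds). Time passes only in rows, so rows that repeat a pose let the fingers close. It gives the time, the measured TCP pose, the force, the opening and the grip force at its end, in the units of the state.
- manip.sense(): the state, without advancing time (a new reading comes with each control period).
- manip.snapshot(name): name is "side" or "top" or "wrist"; returns the picture (400x640x3 uint8, red, green, blue); there is no depth.
- manip.get_calibration(name): a dict with "fov_y" (degrees; the focal length in pixels is half the picture's height over the tangent of half this angle, whatever the lens; pixels are square), "cx", "cy" (the principal point, pixels), "extrinsics" (4x4, takes a point from camera to world coordinates); the wrist camera has in their place "tool_from_camera" (4x4, takes a point from camera to tool coordinates, whose origin is the TCP and whose axes are the flange's). Camera axes: x right, y down, z forward; pixel columns grow to the right and rows downward; lengths in m; the calibration is good to about 2 mm. A picture is of the moment at which its call begins: read the wrist's pose just before it. get_calibration takes no time and is no camera call.
- manip.sign_off(): hands the job in; it is judged then, once.
Trained networks look in the newest picture that a camera, given by its name, has taken for a name from the list of things; names that differ only in an ending like _2 or _b are one class to them, and where a whole thing is asked for, a point or a joint stands for the part that bears it (a point fixed in the world has none). Each returns a list of dicts, best first, with "p" (0 to 1); they miss things now and then, are a little off and sometimes report something else, mostly with a low value. They report only what shows in the picture. A call takes as long as a camera call. They do not tell look-alikes from the thing itself.
- manip.recognise(camera, query): "position" ([column, row] in pixels, amid what is visible of it).
- manip.masks_of(camera, query): "pixels" (400x640 bool, what is visible of it) and "position" ([column, row] in pixels, amid what is visible of it).
- manip.mark_of(camera, query): "position" ([column, row] in pixels: a listed point, or the origin of a listed thing).
The state is a dict: "t": time; "q": joint angles; "qd": joint speeds; "tau": joint torques, N m; "tcp_pos": TCP position; "tool_rot": TCP orientation; "force": force on the tool from outside, world axes, zero at the start; "ft_torque": the same for the moment, N m; "finger_gap": opening from 0.0 (shut) to 1.0 (fully open); "gripper_force": force on a finger pad.
Only numpy, scipy, OpenCV 4.12 (cv2) and the standard library are available. Lean on these libraries where they do the work, as an engineer would, in place of code of your own. Each camera call takes 0.05 s, during which the arm holds its last target. There are 200 camera calls.

## Task

Pick up the glued plywood blank and lay it flat on the steel rest of the red cam fixture, centred, with its long side running from the rubber pad to the open jaw, and let go of it. Then turn the crank by its black handle, either way round, until the jaw has pushed the blank firmly into the sprung rubber pad and the brass roller sits on the cam's high, yellow-painted dwell, so that the clamp stays shut when you let go of the handle. Leave the sanding block, glue bottle and ear defenders where they are.

Things in the scene. Friction and masses are not known exactly. Their poses are not given: they have to be found in the camera images.
- blank_mid (a point): Centre of the loose plywood blank, a rectangular block of four glued plies with a dark leaf pattern pencilled on its top: 60 mm along its x, 90 mm along its y, 24 mm thick along z, about 0.08 kg, lying flat on the table with z up. The point is 12 mm above its underside.
- bay (a point): Centre of the top face of the steel rest (44 x 70 mm), 30 mm above the table, where the blank is to lie. Axes are the fixture's: y runs along the clamp from rubber pad (-y) to jaw and cam (+y), z up. Pad face at y = -50 mm, open jaw face at y = +50 mm; both 50 mm wide, rising 26 mm above the rest. Centre the blank along x within 10 mm; nothing stands beside the rest on its x sides, so hold it by its 60 mm width.
- fixture: Red cam fixture, bolted down. Origin under the bay's centre, at table height, axes as the bay. Base plate 100 mm wide along x, 20 mm thick, from y = -95 to +210 mm.
- jaw_face (a point): Middle of the jaw's clamping face, which moves with the jaw; axes as the fixture's. Jaw open: 50 mm along +y of the bay's centre and 14 mm above the rest.
- jaw (a joint): Travel of the jaw and its brass roller towards the pad, m: 0 fully open, 0.0137 with the roller on the cam's high dwell (fully shut). A return spring pulls it back onto the cam.
- pad (a joint): How far the sprung rubber pad is pushed back, m: 0 untouched, about 0.0037 with a blank clamped and the jaw fully shut (then about 7 N on the blank), 0.008 at most.
- cam_axis (a point): Point on the upright, fixed axis of the camshaft, 150 mm along +y of the bay's centre, at the height of the middle of the handle (122 mm above the table). Axes as the fixture's, z up. The crank hub and arm around the axis reach up to 96 mm above the table.
- handle (a point): Middle of the crank's upright black handle sleeve, which turns freely on its pin: 26 mm diameter, 48 mm tall (98 to 146 mm above the table), 60 mm from the cam axis. The crank arm below it is 16 mm wide, its top 93 mm above the table. The cam's yellow-painted nose lies on the same side of the axis as the crank arm.
- crank (a joint): Crank angle, rad, growing anticlockwise from above; no stops. At 0 and 6.283 arm and cam nose point straight at the bay (-y of the fixture), roller in the middle of the high dwell, which reaches 0.35 rad either side. Beyond that the cam falls for 0.85 rad and the springs push the crank off when let go; the rest is low, jaw open. Turning takes up to about 12 N at the handle.
- sander: Bystander: cork sanding block 60 x 100 x 33 mm; origin under its centre.
- glue: Bystander: white glue bottle, 60 mm diameter, 170 mm tall; origin under its centre.
- muffs: Bystander: red ear defenders lying on the table, about 180 x 175 mm, 90 mm high, with a black headband towards their +x; origin on the table midway between the cups.
Not all that is in view belongs to the job. Leave any purple or turquoise look-alike of the part that bears blank_mid alone.

How it is judged:
On the way, in this order (a step that is already met when the one before it is completed fails the run):
1. the blank lies flat on the rest between pad and jaw, let go, with the jaw still open (z of blank_mid in the frame of bay between 0.009 and 0.015 m and x of blank_mid in the frame of bay between -0.012 and 0.012 m and angle between blank_mid's own z axis and vertical below 0.06 rad and contact force between the fingers and anything else below 0.3 N and y of blank_mid in the frame of bay between -0.008 and 0.008 m and value of joint jaw below 0.003 m and angle between the y axis of blank_mid and the y axis of bay, either way round below 0.2 rad), for 0.2 s.
2. the crank has brought the roller onto the dwell: jaw fully shut, blank pressed into the pad (z of blank_mid in the frame of bay between 0.009 and 0.015 m and x of blank_mid in the frame of bay between -0.012 and 0.012 m and angle between blank_mid's own z axis and vertical below 0.06 rad and value of joint jaw above 0.0132 m and value of joint pad above 0.002 m and angle between the y axis of blank_mid and the y axis of bay, either way round below 0.07 rad), for 0.2 s.
At the end, for the whole second after the job is handed in: With the hand off it, the jaw is within 0.5 mm of fully shut (travel over 13.2 mm), the pad is pushed back by over 2 mm, the crank is at rest, and the blank lies flat on the rest (height within 3 mm), within 12 mm of centred across the clamp and square to it within 0.07 rad (all of step 2 and velocity of joint crank between -0.1 and 0.1 rad/s and contact force between the fingers and anything else below 0.3 N); the robot touches nothing.
It fails at once if the sanding block is moved by more than 30 mm (distance of sander from where it was at the start of the episode above 0.03 m).
It fails at once if the glue bottle is moved by more than 30 mm (distance of glue from where it was at the start of the episode above 0.03 m).
It fails at once if the pair of ear defenders is moved by more than 30 mm (distance of muffs from where it was at the start of the episode above 0.03 m).
It also fails if it takes over 59 s, if anything falls off the work surface, if the arm or the gripper's body presses on something with over 40 N, if the wrist force passes 120 N, or if a joint passes its speed limit or range.

## Working session

There is one attempt and no reset: what is moved stays moved. The work goes in short steps, Python scripts to look and compute and a tool call to move; the robot and the scene stay as the last step left them, time stands still between calls to the robot, and variables do not carry over. Pictures are saved under pics/ and viewed, at most 10 in all, crops included, and the job is handed in when it is done.

Besides the shell and the picture viewer there is one more tool, called after "Call:" by a JSON object that holds its "op" and its "data", one argument or row to a line. step_arm: Moves the arm, as the interface text tells. Its arguments: {"type":"object","properties":{"targets":{"type":"string"},"gripper":{"type":"number"},"squeeze":{"type":"number"}},"required":["targets"]}

```bash
mkdir -p pics; cat > h.py <<'E'
import numpy as np, cv2
from station import manip
from scipy.spatial.transform import Rotation as R
def cam(n):
    c=manip.get_calibration(n); f=200/np.tan(np.radians(c["fov_y"])/2)
    if "extrinsics" in c: T=np.array(c["extrinsics"])
    else:
        s=manip.sense(); W=np.eye(4); W[:3,:3]=R.from_quat(s["tool_rot"]).as_matrix(); W[:3,3]=s["tcp_pos"]
        T=W@np.array(c["tool_from_camera"])
    return f,c["cx"],c["cy"],T
def ray(C,p,z):
    f,cx,cy,T=C; d=T[:3,:3]@np.array([(p[0]-cx)/f,(p[1]-cy)/f,1]); o=T[:3,3]
    return o+d*(z-o[2])/d[2]
def proj(C,P):
    f,cx,cy,T=C; q=T[:3,:3].T@(np.array(P)-T[:3,3]); return np.array([cx+f*q[0]/q[2],cy+f*q[1]/q[2]])
E
python3 - <<'E'
from h import *
np.set_printoptions(precision=4,suppress=True)
for n in ("top","side"):
    C=cam(n); im=manip.snapshot(n); cv2.imwrite(f"pics/{n}0.png",im[:,:,::-1]); print(n,C[0],manip.get_calibration(n))
    for k,z in (("blank_mid",.012),("bay",.03),("cam_axis",.122),("handle",.122),("fixture",0),("jaw_face",.044),("sander",0),("glue",0),("muffs",0)):
        for d in manip.mark_of(n,k)[:3]: print(k,round(d["p"],2),np.array(d["position"]),ray(C,d["position"],z))
print(manip.sense())
E
```

```text
top 495.30224515008496 {'fov_y': 43.977106500580014, 'cx': 323.09895344724947, 'cy': 200.36203875362014, 'extrinsics': array([[-0.0228, -0.9871,  0.1582,  0.3581],
       [-0.9997,  0.0211, -0.0125, -0.0091],
       [ 0.009 , -0.1585, -0.9873,  1.3117],
       [ 0.    ,  0.    ,  0.    ,  1.    ]])}
blank_mid 0.9 [476.1 277.7] [ 0.3543 -0.4187  0.012 ]
blank_mid 0.8 [383.4 235.5] [ 0.4694 -0.1821  0.012 ]
bay 0.55 [306.6 191.8] [0.5872 0.0174 0.03  ]
cam_axis 0.89 [245.9 183.1] [0.5955 0.1634 0.122 ]
handle 0.95 [242.8 207. ] [0.5366 0.1708 0.122 ]
fixture 0.88 [308.6 192.6] [0.5903 0.0127 0.    ]
jaw_face 0.7 [289.  189.9] [0.5907 0.0628 0.044 ]
sander 0.64 [171.  251.9] [0.4396 0.3775 0.    ]
glue 0.89 [191.3 154.4] [0.7024 0.3293 0.    ]
muffs 0.88 [420.6 141.6] [ 0.7256 -0.2965  0.    ]
muffs 0.23 [308.2 191.1] [0.5944 0.0137 0.    ]
side 424.65726736039477 {'fov_y': 50.437873546435576, 'cx': 319.05809874414314, 'cy': 192.21115638198737, 'extrinsics': array([[-0.7807, -0.3122,  0.5413, -0.1053],
       [-0.6247,  0.3688, -0.6883,  0.7749],
       [ 0.0152, -0.8755, -0.483 ,  0.64
[... 329 characters left out ...]
.5 207. ] [0.602  0.0589 0.044 ]
sander 0.79 [229. 312.] [0.4384 0.378  0.    ]
glue 0.94 [174.7 251.4] [0.7004 0.3268 0.    ]
muffs 0.88 [322.5 162.7] [ 0.7445 -0.3226  0.    ]
muffs 0.63 [252.6 196.5] [0.7555 0.01   0.    ]
{'t': 1.0, 'q': array([-1.4645,  0.5275,  1.4327, -0.    ,  1.1814, -0.1785]), 'qd': array([-0.0015,  0.0008,  0.0019, -0.0001, -0.0008,  0.0007]), 'tau': array([  0.0014, -44.2322, -17.8428,  -0.0003,   0.0007,  -0.    ]), 'tcp_pos': array([ 0.1756, -0.5998,  0.2313]), 'tool_rot': array([ 0.9899,  0.1419, -0.    , -0.    ]), 'force': array([-0.1343,  0.5025, -0.508 ]), 'ft_torque': array([0.029 , 0.0128, 0.0259]), 'gripper_force': 0.0, 'finger_gap': 1.0002459241828716}
```

```bash
python3 - <<'E'
import cv2
im=cv2.imread("pics/top0.png")[120:320,140:520]; cv2.imwrite("pics/top0c.png",cv2.resize(im,(760,400),interpolation=cv2.INTER_CUBIC))
im=cv2.imread("pics/side0.png")[130:280,150:450]; cv2.imwrite("pics/side0c.png",cv2.resize(im,(800,400),interpolation=cv2.INTER_CUBIC))
E
```

```text
(no output)
```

View pics/top0c.png

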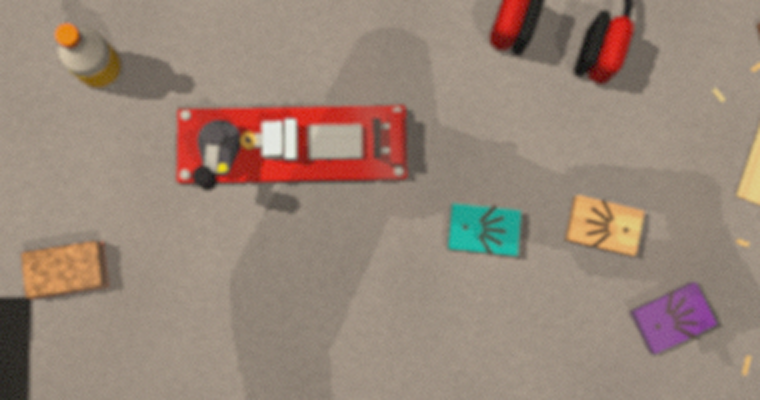

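View pics/side0c.png

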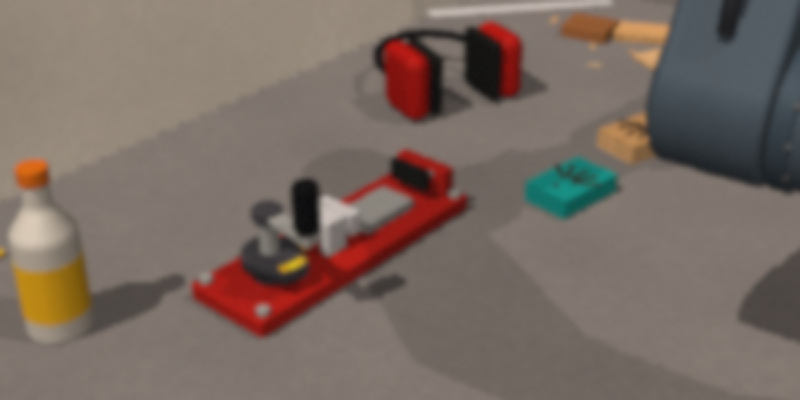

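The candidates in the top view are the natural plywood at full-picture pixel (443,233), a turquoise look-alike at (382,235) and a purple one at (478,279). The natural one is the target. The pad end of the fixture is on the right (world -y), and the crank points towards the robot.

```bash
python3 - <<'E'
from h import *
np.set_printoptions(precision=4,suppress=True)
im=cv2.imread("pics/top0.png"); C=cam("top")
hsv=cv2.cvtColor(im,cv2.COLOR_BGR2HSV)
def rect(m,z):
    c=max(cv2.findContours(m.astype(np.uint8),0,2)[0],key=cv2.contourArea)
    b=cv2.boxPoints(cv2.minAreaRect(c)); P=np.array([ray(C,p,z)[:2] for p in b])
    e=[P[1]-P[0],P[2]-P[1]]; L=[np.linalg.norm(v) for v in e]; v=e[int(np.argmax(L))]
    print(b.mean(0),P.mean(0),sorted(L),"long dir deg from +y",np.degrees(np.arctan2(-v[0],v[1]))); return P
m=(hsv[...,1]>70)&(hsv[...,0]<28)&(hsv[...,0]>8)&(hsv[...,2]>120); m2=np.zeros_like(m); m2[205:260,415:472]=m[205:260,415:472]; rect(m2,.018)
r=(hsv[...,1]>150)&((hsv[...,0]<8)|(hsv[...,0]>172)); r2=np.zeros_like(r); r2[165:220,220:350]=r[165:220,220:350]
print(rect(r2,.02))
g=(hsv[...,1]<60); g2=np.zeros_like(g); g2[180:202,293:323]=g[180:202,293:323]; rect(g2,.03)
cv2.imwrite("pics/c.png",cv2.resize(im[190:300,370:510],(700,550),interpolation=cv2.INTER_CUBIC))
s=manip.sense(); print(R.from_quat(s["tool_rot"]).as_matrix(), manip.get_calibration("wrist"))
E
```

```text
[442.3759 232.3503] [ 0.4739 -0.3365] [np.float64(0.06626769524519337), np.float64(0.10005441506871643)] long dir deg from +y 165.07887961584717
[285.5 191.5] [0.5913 0.0733] [np.float64(0.09942399636598451), np.float64(0.300739587481706)] long dir deg from +y 178.805452212776
[[ 0.5448  0.2224]
 [ 0.6442  0.2231]
 [ 0.6379 -0.0776]
 [ 0.5384 -0.0747]]
[307.  190.5] [0.5907 0.0163] [np.float64(0.04007108268500609), np.float64(0.06849215275849878)] long dir deg from +y 178.79457105080516
[[ 0.9597  0.281  -0.    ]
 [ 0.281  -0.9597  0.    ]
 [-0.     -0.     -1.    ]] {'fov_y': 67.63037641592021, 'cx': 317.43890863497904, 'cy': 200.51496987132728, 'tool_from_camera': array([[-0.0012, -0.9571, -0.2899,  0.074 ],
       [ 1.    , -0.0011, -0.0002, -0.0002],
       [-0.0001, -0.2899,  0.9571, -0.1428],
       [ 0.    ,  0.    ,  0.    ,  1.    ]])}
```

View pics/c.png

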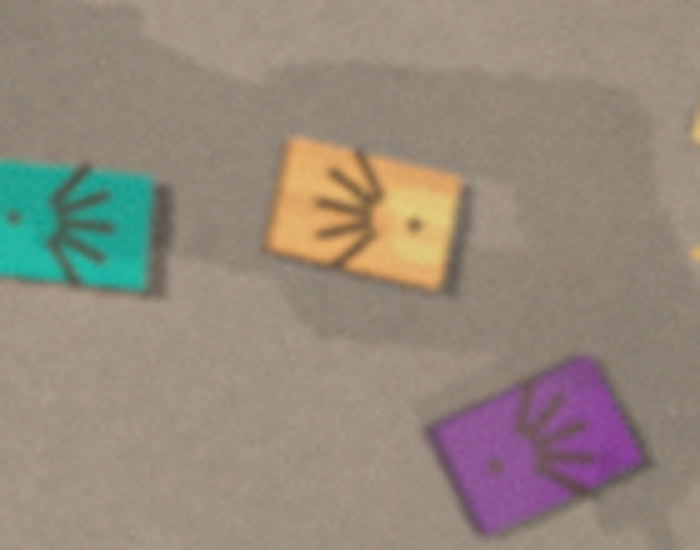

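The close crop shows natural plywood with dark leaf lines, centred at full pixel (443,233). The fixture's sizes check out: plate 99x301 mm, rest 40x68 mm. The bay is at about (0.591, 0.016) with yaw -1.2°. The blank is at (0.474, -0.337) with yaw -15°.

Call:
{"op": "step_arm", "data": {
  "targets": "360 -169 50 -58.7;360 -169 50 -58.7;360 -169 50 -58.7;360 -169 50 -58.7;360 -169 50 -58.7;360 -169 50 -58.7;360 -169 50 -58.7;360 -169 50 -58.7;360 -169 50 -58.7;360 -169 50 -58.7;360 -169 50 -58.7;360 -169 50 -58.7",
  "gripper": 0,
  "squeeze": 40
}}

```text
t: 2.2
tcp_pos: [0.4727, -0.3379, 0.1816]
tool_rot: [0.794, 0.608, -0.0, 0.0]
force: [-0.3, -0.2, 0.4]
finger_gap: 1.001
gripper_force: 0.0
```

```bash
cat > w.py <<'E'
from h import *
np.set_printoptions(precision=4,suppress=True)
def blank(name,z):
    C=cam("wrist"); im=manip.snapshot("wrist")[:,:,::-1].copy(); cv2.imwrite(name,im)
    hsv=cv2.cvtColor(im,cv2.COLOR_BGR2HSV); m=((hsv[...,1]>70)&(hsv[...,0]<28)&(hsv[...,0]>8)&(hsv[...,2]>100)).astype(np.uint8)
    m=cv2.morphologyEx(m,cv2.MORPH_CLOSE,np.ones((15,15)))
    c=max(cv2.findContours(m,0,2)[0],key=cv2.contourArea); a=cv2.minAreaRect(c); b=cv2.boxPoints(a)
    h=cv2.approxPolyDP(cv2.convexHull(c),8,True)[:,0]
    print("area",cv2.contourArea(c),"\nrect world\n",np.array([ray(C,p,z)[:2] for p in b]),"\npoly px",h.tolist(),"\n",np.array([ray(C,p,z)[:2] for p in h]))
    P=np.array([ray(C,p,z)[:2] for p in c[:,0]]).astype(np.float32)*1000; print("world rect mm",cv2.minAreaRect(P))
    s=manip.sense(); Rm=R.from_quat(s["tool_rot"]).as_matrix(); print(s["t"],s["tcp_pos"],"toolx",Rm[:2,0],"tooly",Rm[:2,1],np.degrees(np.arctan2(Rm[1,1],Rm[0,1])),s["finger_gap"],s["force"])
    for d in manip.mark_of("wrist","blank_mid")[:3]: print(d["p"],d["position"],ray(C,d["position"],z-.012))
E
python3 -c "
from w import *
blank('pics/w1.png',.024)"
```

```text
area 5010.0 
rect world
 [[ 0.4328 -0.3684]
 [ 0.4592 -0.2809]
 [ 0.5162 -0.2963]
 [ 0.4949 -0.3853]] 
poly px [[348, 135], [346, 221], [291, 221], [289, 135]] 
 [[ 0.515  -0.297 ]
 [ 0.4918 -0.3845]
 [ 0.4348 -0.369 ]
 [ 0.4589 -0.2818]]
world rect mm ((475.4469909667969, -332.6851806640625), (91.67098999023438, 60.34453201293945), 75.06893157958984)
2.25 [ 0.4727 -0.3379  0.1816] toolx [0.261  0.9653] tooly [ 0.9653 -0.261 ] -15.130143013937145 1.0018993924330653 [-0.1775 -0.273  -0.1867]
0.97 [232.1, 268.5] [ 0.3488 -0.412   0.012 ]
0.83 [271.5, 15.4] [ 0.4731 -0.1749  0.012 ]
0.7 [318.3, 178.1] [ 0.4748 -0.3339  0.012 ]
```

View pics/w1.png

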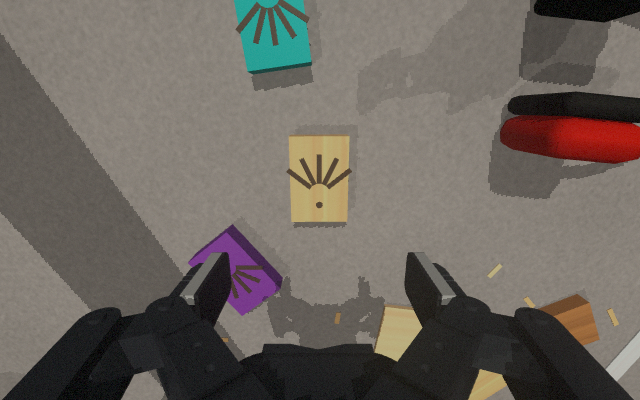

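The natural plywood is at wrist pixel (318,178), square to the fingers and measuring 91.7x60.3 mm, which matches the description. Next: descend and grip.

Call:
{"op": "step_arm", "data": {
  "targets": "6 1 40 0;6 1 80 0;6 1 115 0;6 1 145 0;6 1 165 0;6 1 176 0;6 1 182 0;6 1 182 0",
  "gripper": 0
}}

```text
t: 3.1
tcp_pos: [0.4759, -0.3314, -0.0008]
tool_rot: [0.794, 0.609, -0.0, -0.0]
force: [-1.3, 0.3, 0.4]
finger_gap: 1.001
gripper_force: 0.0
```

Call:
{"op": "step_arm", "data": {
  "targets": "0 0 0 0;0 0 0 0;0 0 0 0;0 0 0 0;0 0 0 0;0 0 0 0;0 0 0 0;0 0 0 0",
  "gripper": 1,
  "squeeze": 35
}}

```text
t: 3.9
tcp_pos: [0.4769, -0.3316, 0.0007]
tool_rot: [0.793, 0.609, 0.0, 0.001]
force: [-0.5, 0.6, 6.7]
finger_gap: 0.699
gripper_force: 39.5
```

Call:
{"op": "step_arm", "data": {
  "targets": "0 0 -40 0;0 0 -80 0;0 0 -110 0;40 2 -120 -2;90 5 -120 -6;140 8 -120 -10;190 10 -120 -13.9;240 13 -120 -13.9;290 16 -120 -13.9;330 19 -120 -13.9;366 21 -120 -13.9;366 21 -120 -13.9"
}}

```text
t: 5.1
tcp_pos: [0.5918, 0.0218, 0.1194]
tool_rot: [0.712, 0.702, 0.001, 0.0]
force: [-0.2, -0.6, -0.7]
finger_gap: 0.696
gripper_force: 38.7
```

```bash
cat > f.py <<'E'
from h import *
np.set_printoptions(precision=4,suppress=True)
C=cam("wrist"); im=manip.snapshot("wrist")[:,:,::-1].copy(); cv2.imwrite("pics/w2.png",im)
for k,z in (("bay",.03),("jaw_face",.044),("cam_axis",.122),("handle",.122),("blank_mid",.13)):
    for d in manip.mark_of("wrist",k)[:1]: print(k,d["p"],d["position"],ray(C,d["position"],z))
hsv=cv2.cvtColor(im,cv2.COLOR_BGR2HSV); r=((hsv[...,1]>140)&((hsv[...,0]<8)|(hsv[...,0]>172))).astype(np.uint8)
c=max(cv2.findContours(r,0,2)[0],key=cv2.contourArea)
P=np.array([ray(C,p,.02)[:2] for p in c[:,0]]).astype(np.float32)*1000; print("red mm",cv2.minAreaRect(P),P.min(0),P.max(0))
s=manip.sense(); Rm=R.from_quat(s["tool_rot"]).as_matrix(); print(s["t"],s["tcp_pos"],np.degrees(np.arctan2(Rm[1,1],Rm[0,1])),s["finger_gap"],s["gripper_force"])
E
python3 f.py
```

```text
jaw_face 0.62 [316.7, 148.1] [0.592  0.0696 0.044 ]
blank_mid 0.81 [315.7, 270.8] [0.5908 0.0193 0.13  ]
red mm ((593.4503173828125, 106.6173324584961), (128.0291290283203, 98.61624145507812), 89.61575317382812) [543.9615  42.2788] [643.0812 170.9574]
5.4 [0.5907 0.0159 0.1193] -1.1911675620844404 0.6933932407817011 38.69810700416565
```

View pics/w2.png

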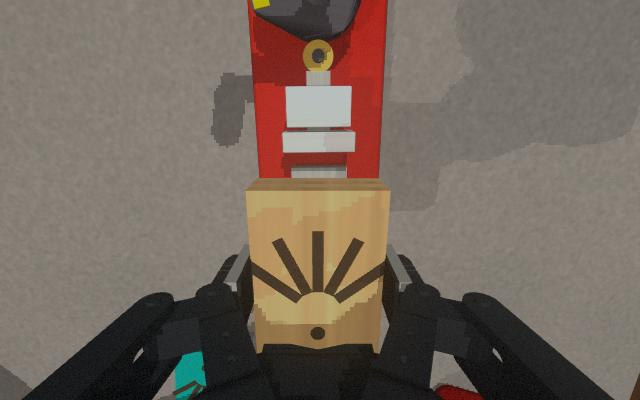

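The wrist view shows the blank gripped squarely above the rest, the jaw plate at (318,142), the roller at (318,56) and the open gap ahead. The arm was still settling, so I'll measure again now that it's still.

```bash
python3 f.py; python3 - <<'E'
from w import *
C=cam("wrist"); im=cv2.imread("pics/w2.png"); print(im[70:190,318].mean(1).astype(int).tolist())
g=im.mean(2).astype(int)
for r in (140,172): print(r,g[r,270:370].tolist())
for r in (120,130,140,150,160,170): print(r,ray(C,(317,r),.056)[:2],ray(C,(317,r),.03)[:2])
# blank hind/front
hsv=cv2.cvtColor(im,cv2.COLOR_BGR2HSV); print(hsv[170:200,318].tolist())
for r in (178,190): print(ray(C,(317,r),.119+.03)[:2])
E
```

```text
jaw_face 0.9 [318.1, 142.0] [0.5922 0.068  0.044 ]
blank_mid 0.75 [317.6, 271.1] [0.5906 0.0133 0.13  ]
red mm ((593.4904174804688, 100.07858276367188), (129.560302734375, 98.64187622070312), 89.65216827392578) [543.981   35.0027] [643.1455 165.1545]
5.7 [0.591  0.0166 0.1193] -1.1384169225006886 0.6964003011316379 38.6978816986084
[159, 159, 157, 160, 159, 139, 185, 187, 188, 189, 188, 187, 188, 188, 187, 188, 187, 187, 187, 189, 189, 187, 187, 188, 186, 188, 186, 187, 187, 186, 186, 188, 188, 187, 187, 186, 187, 187, 185, 186, 186, 185, 187, 187, 186, 187, 186, 133, 116, 101, 101, 101, 118, 181, 186, 185, 183, 184, 183, 186, 186, 185, 185, 184, 186, 186, 184, 185, 185, 182, 182, 184, 178, 103, 74, 74, 73, 73, 74, 74, 67, 72, 72, 67, 71, 63, 66, 66, 76, 85, 114, 114, 112, 155, 153, 153, 155, 156, 154, 154, 156, 154, 156, 154, 156, 155, 154, 156, 115, 113, 109, 102, 98, 101, 115, 113, 113, 104, 101, 102]
140 [84, 86, 84, 89, 87, 86, 93, 88, 86, 89, 91, 82, 84, 100, 173, 182, 181, 181, 182, 181, 181, 182, 183, 184, 183, 183, 183, 182, 183, 182, 184, 184, 182, 183, 184, 183, 182, 182, 
[... 779 characters left out ...]
[0.592  0.0836]
130 [0.5919 0.0779] [0.5919 0.0762]
140 [0.5918 0.0713] [0.5917 0.0688]
150 [0.5917 0.0645] [0.5916 0.0612]
160 [0.5915 0.0576] [0.5914 0.0534]
170 [0.5914 0.0506] [0.5912 0.0455]
[[20, 19, 162], [17, 22, 161], [21, 20, 162], [18, 24, 161], [21, 20, 162], [19, 22, 162], [20, 19, 160], [21, 22, 162], [16, 109, 145], [16, 112, 144], [17, 119, 141], [18, 125, 133], [18, 136, 131], [18, 129, 132], [17, 109, 145], [16, 111, 143], [17, 109, 143], [17, 124, 136], [16, 126, 134], [17, 127, 135], [18, 123, 149], [20, 117, 183], [19, 111, 186], [20, 114, 185], [19, 115, 186], [20, 115, 184], [19, 112, 186], [20, 116, 185], [20, 116, 183], [20, 112, 187]]
[0.5918 0.0656]
[0.5917 0.0608]
```

Relative to the jaw and rest, the blank should shift about +3.5 mm along the clamp and +1.5 mm across it. Lowering now.

Call:
{"op": "step_arm", "data": {
  "targets": "3.5 1.5 0 0;3.5 1.5 20 0;3.5 1.5 40 0;3.5 1.5 55 0;3.5 1.5 68 0;3.5 1.5 76 0;3.5 1.5 81 0;3.5 1.5 84 0;3.5 1.5 86 0;3.5 1.5 87 0;3.5 1.5 87 0"
}}

```text
t: 6.8
tcp_pos: [0.5929, 0.0207, 0.0326]
tool_rot: [0.714, 0.7, 0.0, 0.0]
force: [-0.4, -0.4, -0.6]
finger_gap: 0.69
gripper_force: 38.8
```

Call:
{"op": "step_arm", "data": {
  "targets": "0 0 1 0;0 0 1.5 0;0 0 1.5 0"
}}

```text
t: 7.1
tcp_pos: [0.5927, 0.0207, 0.0309]
tool_rot: [0.714, 0.7, 0.0, 0.0]
force: [-0.2, 0.5, -0.7]
finger_gap: 0.696
gripper_force: 38.8
```

Call:
{"op": "step_arm", "data": {
  "targets": "0 0 0.5 0;0 0 1 0;0 0 1 0"
}}

```text
t: 7.4
tcp_pos: [0.5927, 0.0207, 0.0307]
tool_rot: [0.714, 0.7, 0.0, 0.0]
force: [-2.3, -0.4, 5.2]
finger_gap: 0.694
gripper_force: 39.4
```

```bash
python3 - <<'E'
from h import *
print(manip.sense()["force"],manip.sense()["tcp_pos"])
im=manip.snapshot("side")[130:280,200:400,::-1]; cv2.imwrite("pics/s1.png",cv2.resize(im,(800,600),interpolation=cv2.INTER_CUBIC))
E
```

```text
[-2.34602224 -0.40266765  5.21043195] [0.59269757 0.02070368 0.03068417]
```

View pics/s1.png

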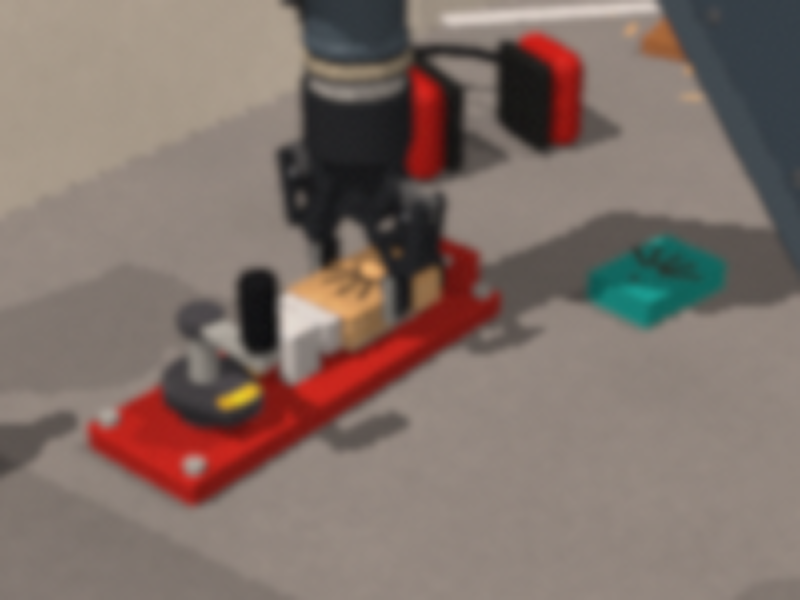

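The side view shows the blank lying between the jaw (crop 310,330) and the pad (460,260). Contact came at the expected height. Releasing now, then rising.

Call:
{"op": "step_arm", "data": {
  "targets": "0 0 -0.7 0;0 0 -0.7 0;0 0 -0.7 0;0 0 -0.7 0;0 0 -0.7 0;0 0 -0.7 0;0 0 -0.7 0;0 0 -0.7 0",
  "gripper": 0
}}

```text
t: 8.25
tcp_pos: [0.5926, 0.0207, 0.0305]
tool_rot: [0.714, 0.7, -0.0, -0.0]
force: [0.8, 0.2, 0.2]
finger_gap: 0.999
gripper_force: 0.0
```

Call:
{"op": "step_arm", "data": {
  "targets": "0 0 -15 0;0 0 -40 0;0 0 -80 0;0 0 -125 0;0 0 -150 0;0 0 -160 0;0 0 -160 0;0 0 -160 0;0 0 -160 0"
}}

```text
t: 9.15
tcp_pos: [0.5913, 0.0208, 0.1886]
tool_rot: [0.714, 0.7, -0.001, -0.002]
force: [-0.6, 0.4, 0.4]
finger_gap: 1.0
gripper_force: 0.0
```

```bash
python3 -c "
from w import *
blank('pics/w3.png',.054)"; python3 f.py
```

```text
area 5680.0 
rect world
 [[ 0.5637  0.0658]
 [ 0.6234  0.0646]
 [ 0.6246 -0.027 ]
 [ 0.5591 -0.0258]] 
poly px [[349, 144], [349, 236], [290, 236], [287, 147]] 
 [[ 0.6206  0.0646]
 [ 0.6216 -0.0269]
 [ 0.5622 -0.0258]
 [ 0.5636  0.063 ]]
world rect mm ((592.5797729492188, 19.377063751220703), (91.74370574951172, 60.48175048828125), 88.7273178100586)
9.2 [0.5914 0.0208 0.1886] toolx [0.019  0.9998] tooly [ 0.9998 -0.019 ] -1.08757397342512 0.9981714509575974 [ 0.2931  0.1605 -0.1315]
0.9 [317.1, 188.7] [0.5904 0.0197 0.042 ]
0.9 [225.2, 331.4] [ 0.4794 -0.1505  0.042 ]
jaw_face 0.95 [317.7, 137.3] [0.5924 0.0703 0.044 ]
blank_mid 0.92 [317.4, 186.3] [0.5918 0.0442 0.13  ]
red mm ((593.31591796875, 50.86231994628906), (278.2223205566406, 98.7629165649414), 89.71678161621094) [543.4113 -88.127 ] [643.3237 189.8372]
9.55 [0.5926 0.0206 0.1902] -1.0837997302448998 0.9983707855463793 0.0
```

View pics/w3.png

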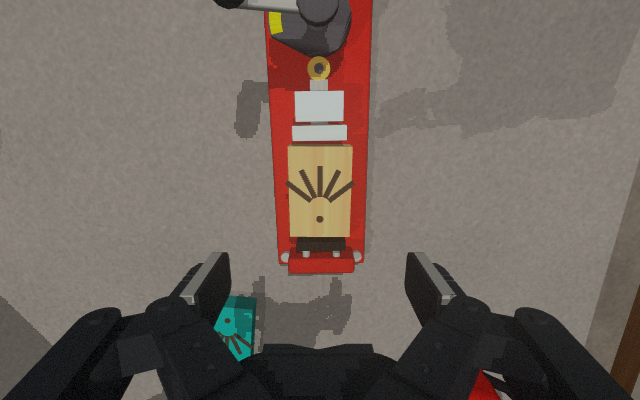

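The blank lies flat and square at about (0.5926, 0.0194) (pixels 287–350, 145–236), with the jaw open at row 140 and the pad at row 243. Next: a look at the handle from above.

Call:
{"op": "step_arm", "data": {
  "targets": "40 -20 -40 0;85 -40 -60 0;130 -56 -60 0;145 -56 -60 0;145 -56 -60 0;145 -56 -60 0;145 -56 -60 0;145 -56 -60 0;145 -56 -60 0"
}}

```text
t: 10.45
tcp_pos: [0.5397, 0.1656, 0.2502]
tool_rot: [0.714, 0.7, -0.0, -0.0]
force: [-0.8, 0.2, -0.5]
finger_gap: 1.001
gripper_force: 0.0
```

```bash
python3 f.py; python3 - <<'E'
from h import *
C=cam("wrist")
manip.snapshot("wrist")
for d in manip.masks_of("wrist","handle")[:2]:
    ys,xs=np.nonzero(d["pixels"]); print(d["p"],d["position"],len(xs),xs.min(),xs.max(),ys.min(),ys.max())
print(C[3][:3,3])
E
```

```text
jaw_face 0.79 [360.5, 251.0] [0.5929 0.0648 0.044 ]
cam_axis 0.79 [372.4, 188.0] [0.5912 0.1687 0.122 ]
handle 0.87 [310.5, 184.5] [0.5333 0.1734 0.122 ]
blank_mid 0.97 [358.7, 280.9] [0.579  0.0749 0.13  ]
red mm ((592.8519897460938, 65.30987548828125), (326.4949035644531, 99.01863861083984), 89.69982147216797) [542.8192 -97.8509] [643.0876 228.6697]
10.75 [0.5394 0.1665 0.2505] -1.106993262002515 0.9987880189631556 0.0
0.93 [348.6, 177.0] 3255 297 387 148 203
[0.54080404 0.24070151 0.39329732]
```

View pics/w2.png

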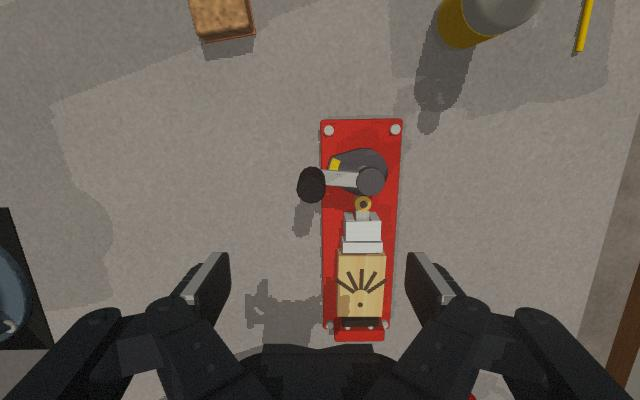

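The handle blob is at (311,184), giving (0.534, 0.173). The axis is at about (0.594, 0.170), 60 mm away as described. Descending and gripping.

Call:
{"op": "step_arm", "data": {
  "targets": "6.5 -5.5 40 0;6.5 -5.5 80 0;6.5 -5.5 115 0;6.5 -5.5 135 0;6.5 -5.5 146 0;6.5 -5.5 146 0;6.5 -5.5 146 0"
}}

```text
t: 11.55
tcp_pos: [0.5348, 0.1734, 0.1053]
tool_rot: [0.714, 0.7, 0.001, 0.001]
force: [-0.1, 0.9, -0.2]
finger_gap: 1.001
gripper_force: 0.0
```

Call:
{"op": "step_arm", "data": {
  "targets": "0 0 0 0;0 0 0 0;0 0 0 0;0 0 0 0;0 0 0 0;0 0 0 0;0 0 0 0;0 0 0 0;0 0 0 0",
  "gripper": 1,
  "squeeze": 50
}}

```text
t: 12.45
tcp_pos: [0.5341, 0.1734, 0.1052]
tool_rot: [0.714, 0.7, 0.0, 0.0]
force: [-1.7, -0.6, 6.8]
finger_gap: 0.291
gripper_force: 48.8
```

Call:
{"op": "step_arm", "data": {
  "targets": "-7 0.5 0 0;-14 1.2 0 0;-19 2.5 0 0;-24 4 0 0;-28.5 6.2 0 0;-33 8.7 0 0;-33 8.7 0 0"
}}

```text
t: 13.15
tcp_pos: [0.5408, 0.1391, 0.1052]
tool_rot: [0.714, 0.7, -0.002, -0.001]
force: [-5.3, -2.9, 9.0]
finger_gap: 0.292
gripper_force: 49.0
```

Call:
{"op": "step_arm", "data": {
  "targets": "-4.5 3 0 0;-8.5 6 0 0;-12.5 10 0 0;-16 14 0 0;-19 18 0 0;-21.5 22.5 0 0;-21.5 22.5 0 0"
}}

```text
t: 13.85
tcp_pos: [0.5617, 0.1167, 0.1052]
tool_rot: [0.713, 0.701, -0.003, -0.001]
force: [-6.2, -5.5, 9.2]
finger_gap: 0.293
gripper_force: 49.3
```

Call:
{"op": "step_arm", "data": {
  "targets": "-2.2 4.6 0 0;-4.2 9.6 0 0;-5.6 14.6 0 0;-6.7 19.8 0 0;-7.2 25 0 0;-7.4 30 0 0;-7.4 30 0 0;-7.4 30 0 0;-7.4 30 0 0"
}}

```text
t: 14.75
tcp_pos: [0.5962, 0.1075, 0.1053]
tool_rot: [0.713, 0.701, 0.0, 0.003]
force: [2.5, -7.6, 1.9]
finger_gap: 0.287
gripper_force: 49.1
```

```bash
python3 - <<'E'
from h import *
print(manip.sense()["force"],manip.sense()["tcp_pos"])
im=manip.snapshot("side")[130:280,200:400,::-1]; cv2.imwrite("pics/s2.png",cv2.resize(im,(800,600),interpolation=cv2.INTER_CUBIC))
E
```

```text
[ 2.49636103 -7.55452612  1.93717225] [0.59615131 0.10753134 0.10529715]
```

View pics/s2.png

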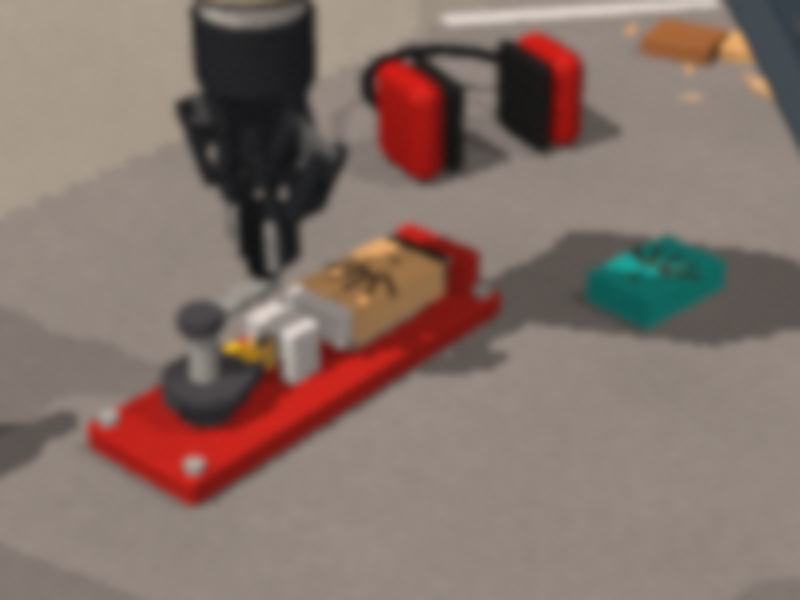

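The side view shows the jaw pressed against the blank (crop 330,310), the yellow nose facing the roller (250,350) and the crank pointing at the bay. Releasing and rising.

Call:
{"op": "step_arm", "data": {
  "targets": "0 0 0 0;0 0 0 0;0 0 0 0;0 0 0 0;0 0 0 0;0 0 0 0;0 0 0 0;0 0 0 0",
  "gripper": 0
}}

```text
t: 15.6
tcp_pos: [0.594, 0.1103, 0.1045]
tool_rot: [0.714, 0.7, 0.0, 0.0]
force: [-0.6, -0.1, 0.9]
finger_gap: 0.996
gripper_force: 0.0
```

Call:
{"op": "step_arm", "data": {
  "targets": "0 0 -15 0;0 0 -40 0;0 0 -80 0;0 0 -120 0;0 0 -150 0;0 0 -150 0;0 0 -150 0;0 0 -150 0;0 0 -150 0"
}}

```text
t: 16.5
tcp_pos: [0.5929, 0.1103, 0.2527]
tool_rot: [0.714, 0.7, -0.001, -0.001]
force: [0.2, -0.7, 0.0]
finger_gap: 0.999
gripper_force: 0.0
```

```bash
python3 f.py; python3 -c "
from w import *
blank('pics/w4.png',.054)"
```

```text
jaw_face 0.87 [317.2, 218.7] [0.5908 0.054  0.044 ]
cam_axis 0.69 [316.0, 131.4] [0.5923 0.1661 0.122 ]
handle 0.62 [324.0, 194.8] [0.5986 0.1071 0.122 ]
blank_mid 0.71 [247.0, 346.3] [ 0.5121 -0.0609  0.13  ]
red mm ((593.3590087890625, 67.8109359741211), (320.0679016113281, 98.89452362060547), 89.71173858642578) [543.3282 -92.3951] [643.4344 227.8788]
16.8 [0.5939 0.1102 0.254 ] -1.0846633666092553 1.001706611051556 0.0
area 3037.5 
rect world
 [[ 0.5497  0.0642]
 [ 0.6227  0.0627]
 [ 0.6231 -0.036 ]
 [ 0.5443 -0.0345]] 
poly px [[340, 214], [342, 284], [296, 285], [282, 241], [295, 216]] 
 [[ 0.6203  0.0628]
 [ 0.6231 -0.0345]
 [ 0.5627 -0.0348]
 [ 0.5478  0.0284]
 [ 0.5654  0.0613]]
world rect mm ((585.3463134765625, 13.567169189453125), (75.05835723876953, 98.2280502319336), 0.21698710322380066)
16.85 [0.5939 0.1103 0.2541] toolx [0.0189 0.9998] tooly [ 0.9998 -0.0189] -1.084203696271909 0.9996540952643513 [-0.4515  0.1023 -0.255 ]
0.84 [316.8, 247.8] [0.591  0.0124 0.042 ]
0.74 [244.4, 347.5] [ 0.482  -0.1453  0.042 ]
```

View pics/w4.png

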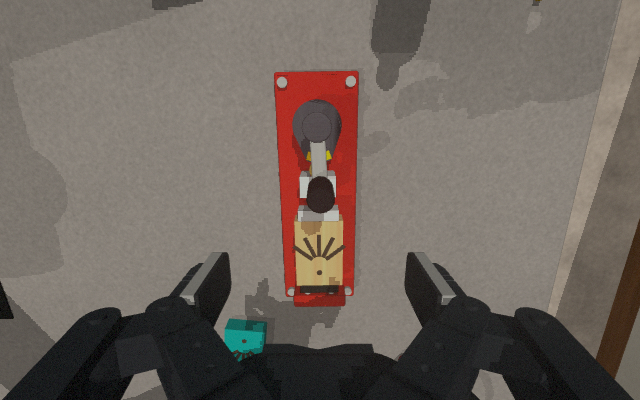

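With the hand off, the clamp stays shut. The handle is at (320,194), within about 6° of the bay direction (the dwell allows 20°). The jaw has moved about 14 mm and the blank is square against the pad.

```bash
python3 -c "
from station import manip
print(manip.sign_off())"
```

```text
the job is handed in; nothing more can be done
None
```

The job is handed in: the blank lies flat and square on the rest, the jaw is shut on it, and the clamp stayed shut after I let go of the handle. The hand-in call returned no verdict, so whether it passed isn't confirmed here.

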